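# Change the head on a glass grinder and hold it on the spindle's flat

## Task

Change the head on the glass grinder: lift the loose worn head off the spindle and drop it into the white pail, then grip the bare spindle and turn it until you feel a finger flat on its set-screw flat and that flat faces the gap in the grinder's front rim. Then fit the new head from the wooden block all the way down on the spindle with its set screw over the flat, facing the gap. Finish while holding: keep the new head gripped and pushed down firmly onto the shoulder, ready for the screw to be tightened, and leave the jar, glass cutter and glass offcut alone.

Things in the scene. Friction and masses are not known exactly. Their poses are not given: they have to be found in the camera images.
- grinder: Glass grinder, fixed: grey housing 200 (its x) x 180 (its y) x 85 mm high; on top a white gridded tray with a 6 mm thick rim up to 105 mm high. Origin: centre of the underside, z up. Its front is its -x side; there the rim has a 50 mm wide gap in the middle. The spindle stands on the vertical axis through the origin.
- shoulder (a point): Centre of the top face of the spindle's shoulder (dark disc 30 mm across, 104 mm above the bench), on the spindle axis; the heads rest on it. The bare steel spindle rises 46 mm above it, 16 mm in diameter, its top 6 mm tapered to about 10 mm. Its one flat lies 5 mm from the axis, so it measures 13 mm from the flat to the round behind it, 16 mm elsewhere.
- spindle (a joint): Turn of the spindle about its vertical axis, rad, counter-clockwise from above is positive; it turns with light friction (about 0.03 N m), stays where it is left and stops at +-3.1. At 0 the flat faces the gap in the front rim (the grinder's -x). It starts between 0.45 and 1.5.
- flat: The set-screw flat: upright face 12 mm wide and 40 mm high (from the shoulder up) on the spindle, turning with it. Origin: centre of the face, 5 mm from the spindle axis and 20 mm above the shoulder. Its own -x axis is the outward normal.
- worn_head: Worn grinding head: plain dark steel sleeve, 32 mm outside, 21 mm bore, 26 mm high, 55 to 95 g. Origin: centre of the underside, z along its axis. At the start it stands loose round the spindle, on the shoulder; the spindle sticks out 20 mm above it.
- pail: White open pail, 100 mm high, 120 mm across at the rim, 92 mm at the foot, wall 4 mm, floor 6 mm, about 0.6 kg, standing loose on the bench. Origin: centre of the underside.
- block: Wooden block 70 x 70 x 50 mm high, fixed; the new head stands on it. Origin: centre of the underside.
- new_head: New grinding head: collar 38 mm outside, 42 mm high, 130 to 210 g, dark band below, brass hub on top, bore 19.5 mm right through. Origin: centre of the underside, z up along the bore. Its set screw points to its own -x; its sides along its own y are clear to grip. The head goes fully down only with the screw over the flat. It starts upright on the block, screw towards the robot within 0.8 rad.
- screw (a point): Outer end of the new head's set screw, 25 mm from the head's axis, 34 mm above its underside. The screw's round head, 7 mm across, stands out 6 mm from the hub; its 4 mm thick tip reaches into the bore to 6.9 mm from the axis.
- jar: Bystander: amber jar with black lid, 52 mm across, 60 mm high. Origin: centre of the underside. Leave alone.
- cutter: Bystander: glass cutter with a green handle, 170 mm long, lying on the bench. Leave alone.
- offcut: Bystander: flat piece of green glass 60 x 100 x 5 mm, lying on the bench. Leave alone.

How it is judged:
By the outcome, as a careful person would: the job done as asked, in the order asked, and still so for the second after the job is handed in, while the arm keeps its last pose, push and grip.
It also fails if it takes over 53 s, if anything falls off the work surface, if the arm or the gripper's body presses on something with over 40 N, if the wrist force passes 120 N, or if a joint passes its speed limit or range.

## Robot

A 6-joint arm with a two-finger parallel gripper is mounted at the origin on the work surface. World frame = base frame: x ahead of the robot, y to its left, z up, the work surface at z = 0. Lengths are in mm, angles in degrees, forces in N, time in s.
With the tool pointing down it reaches from about 300 to 850 mm from the base axis. Payload 4.2 kg.
Tool frame: the origin (TCP) lies at the very end of the fingers, on their centre line; the grasp point (between the pads) lies 19 mm behind it (env.grasp_offset is the distance from the TCP to the grasp point, in mm); z points along the fingers, y is the line along which they close (so a half turn about z gives the same grasp; the last joint's range is limited). The gripper opens to 91 mm and grips with 3 to 60 N. Pads are 32 mm wide; open, the fingers measure 118 mm over their backs; the gripper's body (76 mm by 178 mm) begins 60 mm behind the grasp point.
Start: joints at [-72.193, 18.312, 89.639, -0, 72.044, -1.146], TCP at [186.763, -543.841, 213.976] pointing down, gripper open.
Joint ranges: [-177.97, 177.97], [-48.28, 115.42], [12.27, 149.76], [-77.06, 257.06], [2.81, 150.46], [-146.56, 146.56]. Speed limits (degrees/s): [147.25, 147.25, 180, 180, 180, 180].

## Interface

Orientations are given as [roll, pitch, yaw] about the fixed x, y, z axes, in that order (R = Rz(yaw) Ry(pitch) Rx(roll)).
In Python, from workcell import env gives the robot as it stands. The module is installed in compiled form; this text tells all that it offers.
- The arm moves only by the tool send_rows, never from a script. Its argument "motion" is a list of rows, each an object of numbers: "tx", "ty", "tz": the shift along the tool's x, y, z in units of 500 mm (1.0 is 500 mm); "rx", "ry", "rz": the turn, a rotation vector about the tool's x, y, z in units of 30 degrees (1.0 is 30 degrees); "gripper": the closure, from -1 (fully open) to 1 (shut). In form: [{"tx": .., "ty": .., "tz": .., "rx": .., "ry": .., "rz": .., "gripper": ..}, ...]. A call has 1 to 12 rows; each row shifts and turns the commanded pose from where the row before left it, along the tool's axes as they then stand; what a row does not reach is not made up. A row lasts 1/8 s, in which the tool goes at most 62.5 mm and 10.7 degrees, less where a joint would pass 70% of its speed; a pose out of reach is approached as far as the arm can. A call with a number of a shift or a turn outside -1 to 1 is refused whole. A call with a gripper value outside its range is refused whole. The fingers move at their own pace and stop on an object; "grip_force" is the grip in N (left out, the last holds). Time passes only in rows, so rows that do not move let the fingers close. It gives the time, the measured TCP pose, the force, the opening and the grip force at its end, in the units of the state.
- env.state(): the state, without advancing time (a new reading comes with each control period).
- env.grab_frame(name): name is "side" or "top"; returns a dict with "frame" (480x640x3 uint8, red, green, blue), "vertical_fov" (degrees; the focal length in pixels is half the picture's height over the tangent of half this angle, whatever the lens; pixels are square), "cx", "cy" (the principal point, pixels), "k1" (the pictures are not rectified: a ray, as slopes to the right and down, at radius r is drawn at 1 + k1 r^2 times it, then the intrinsics apply), "rvec" (rotation vector, rad) and "tvec" (3), from world to camera coordinates, as OpenCV has them. Camera axes: x right, y down, z forward; pixel columns grow to the right and rows downward; lengths in mm; the calibration is good to about 2 mm. A picture is of the moment at which its call begins. There is no depth.
- env.job_done(): hands the job in; it is judged then, once.
The state is a dict: "time_s": time; "qpos": joint angles; "qvel": joint speeds; "effort": joint torques, N m; "ee_pos": TCP position; "ee_rot": TCP orientation; "force": force on the tool from outside, world axes, zero at the start; "torque": the same for the moment, N m; "gripper_width": finger opening in mm; "gripper_force": force on a finger pad.
Only numpy, scipy, OpenCV 4.12 (cv2) and the standard library are available. Lean on these libraries where they do the work, as an engineer would, in place of code of your own. Each camera call takes 0.05 s, during which the arm holds its last target. There are 200 camera calls.

## Working session

There is one attempt and no reset: what is moved stays moved. The work goes in short steps, Python scripts to look and compute and a tool call to move; the robot and the scene stay as the last step left them, time stands still between calls to the robot, and variables do not carry over. Pictures are saved under pics/ and viewed, at most 10 in all, crops included, and the job is handed in when it is done.

Besides the shell and the picture viewer there is one more tool, called after "Call:" as name(argument=value, ...), one argument or row to a line, values as JSON. send_rows: Moves the arm, as the interface text tells. Shifts and turns lie within -1 to 1; 1 stands for 500 mm of shift or 30 degrees of turn. Its arguments: {"type":"object","properties":{"motion":{"type":"array"},"grip_force":{"type":"number"}},"required":["motion"]}

```bash
mkdir -p pics; cat > h.py <<'E'
import numpy as np, cv2
from workcell import env
def grab(name,fn=None):
    f=env.grab_frame(name)
    if fn: cv2.imwrite('pics/'+fn,f['frame'][:,:,::-1])
    return f
def cam(f):
    F=240/np.tan(np.radians(f['vertical_fov'])/2)
    R=cv2.Rodrigues(np.array(f['rvec'],float))[0]; t=np.array(f['tvec'],float).ravel()
    K=np.array([[F,0,f['cx']],[0,F,f['cy']],[0,0,1]]); return K,np.array([f['k1'],0,0,0,0.]),R,t
def ray(f,uv):
    K,d,R,t=cam(f)
    p=cv2.undistortPointsIter(np.array([[uv]],float),K,d,None,None,(3,50,1e-9)).ravel()
    return -R.T@t, R.T@np.array([p[0],p[1],1])
def atz(f,uv,z):
    c,r=ray(f,uv); return (c+r*(z-c[2])/r[2]).round(1)
def proj(f,P):
    K,d,R,t=cam(f)
    return cv2.projectPoints(np.array(P,float).reshape(-1,1,3),cv2.Rodrigues(R)[0],t,K,d)[0].reshape(-1,2).round(1)
E
python3 - <<'E'
from h import *
for n in('top','side'):
    f=grab(n,n+'0.png'); K,d,R,t=cam(f); print(n,K[0,0],f['k1'],-R.T@t,R[2])
print(env.state())
E
```

```text
top 445.6694017961349 -0.09691748306528981 [432.0549745   16.54051275 954.74322967] [ 0.22166333 -0.0216402  -0.97488311]
side 519.7905380713901 -0.023846869687002347 [ 437.43654577 -893.74620096  846.01120929] [ 0.15681838  0.76826785 -0.62062267]
{'time_s': 0.1, 'qpos': array([-7.21913357e+01,  1.83458135e+01,  8.96984146e+01,  5.17237841e-04,
        7.20435480e+01, -1.14753933e+00]), 'qvel': array([ 0.08122537, -0.11482887, -0.12394107,  0.01593814, -0.00923435,
        0.02721653]), 'effort': array([ 2.99134692e-03, -4.13328767e+01, -2.32506198e+01,  7.32311234e-02,
        4.21100913e-02, -4.50425659e-05]), 'ee_pos': array([ 186.63831496, -543.39753669,  213.23283775]), 'ee_rot': array([-1.79912251e+02, -2.24959184e-03,  1.89560421e+01]), 'force': array([-0.53825145, -0.51180407,  0.82650505]), 'torque': array([ 0.04509709, -0.0225469 ,  0.00677599]), 'gripper_force': 0.0, 'gripper_width': 91.22312646995336}
```

View pics/top0.png

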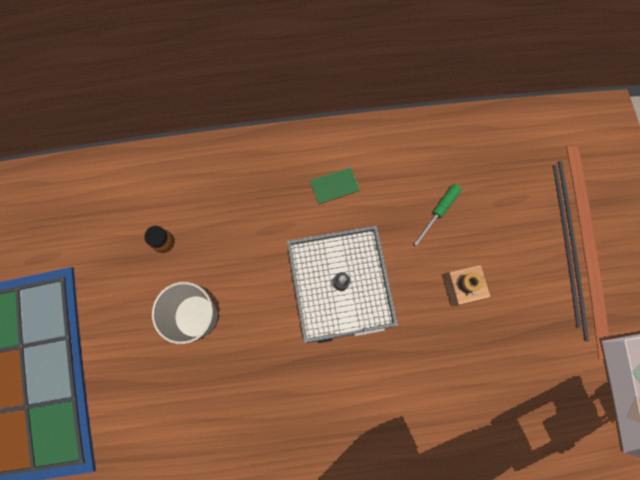

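View pics/side0.png

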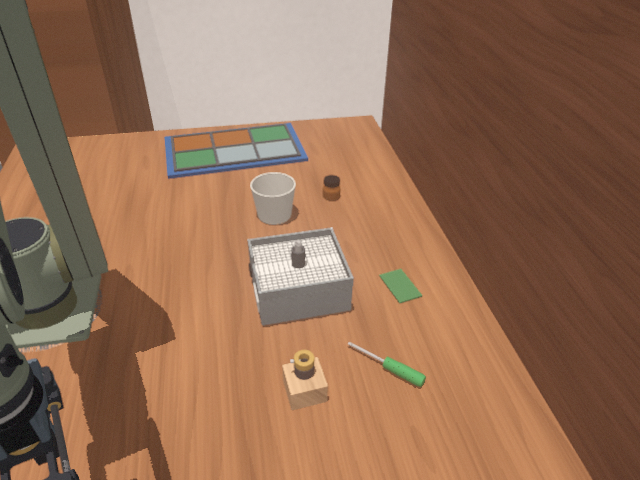

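The top view has the worn head and spindle at about (342,281), the grinder tray corners at (289,240), (377,228), (396,325) and (305,341), the pail at (185,312), and the new head on its block at (471,283). In the side view the spindle is at (299,252) and the head at (304,362). Next I'll enlarge these.

```bash
python3 - <<'E'
import cv2,numpy as np
t=cv2.imread('pics/top0.png');s=cv2.imread('pics/side0.png')
def c(i,x,y,w,h,W,H): return cv2.resize(i[y:y+h,x:x+w],(W,H),interpolation=cv2.INTER_CUBIC)
a=np.hstack([c(t,280,215,125,135,400,432)[:300*2], c(t,440,255,62,67,400,432)])
b=np.hstack([c(s,270,225,100,42,400,168),c(s,264,340,100,42,400,168)])
cv2.imwrite('pics/crop1.png',np.vstack([a,b]))
E
```

```text
(no output)
```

View pics/crop1.png

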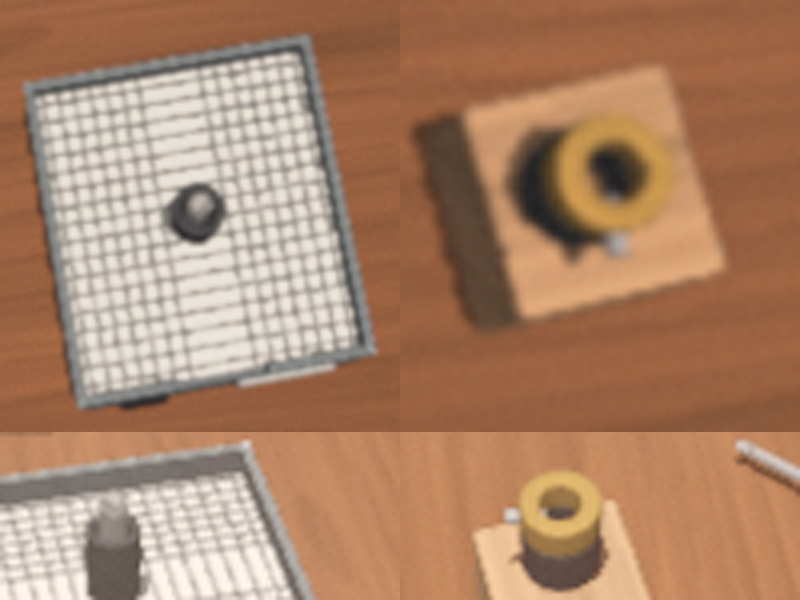

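Crop: the tray rim's outer corners are clear, the spindle top is near (202,203), the hub centre near (612,175) and the screw near (617,243), all in crop pixels. I'll compute positions and enlarge the front rim to check the gap.

```bash
python3 - <<'E'
from h import *
f=env.grab_frame('top'); g=env.grab_frame('side')
C=[(287.8,241.6),(376.3,226.6),(397.2,325),(305,342.2)]
P=[atz(f,c,105) for c in C]; print(P, 'ctr',sum(P)/4)
for a,b in((0,1),(1,2),(2,3),(3,0)):
    v=P[b]-P[a];print(np.linalg.norm(v).round(1),np.degrees(np.arctan2(v[1],v[0])).round(1))
print('spind',atz(f,(343.1,278.4),150),'side',atz(g,(299,245.5),150))
print('head',atz(f,(472.9,282.1),92),'scr',atz(f,(473.6,292.7),84))
print('head side', atz(g,(264+560/4-100,340+(503-432)/4),92),'scr',atz(g,(264+(512-400)/4,340+(515-432)/4),84))
print('pail',atz(f,(184.5,313),100))
t=f['frame'][:,:,::-1];s=g['frame'][:,:,::-1]
a=cv2.resize(t[310:350,295:405],(800,290),interpolation=2);b=cv2.resize(s[230:325,240:360],(390,308),interpolation=2)
c=cv2.resize(t[222:250,280:385],(410,109),interpolation=2)
o=np.zeros((600,800,3),np.uint8);o[:290]=a;o[290:598,:390]=b;o[290:399,390:]=c
cv2.imwrite('pics/crop2.png',o)
E
```

```text
[array([650.1,  54.4, 105. ]), array([ 658.5, -122.9,  105. ]), array([ 462.5, -132.9,  105. ]), array([452.8,  43.9, 105. ])] ctr [555.975 -39.375 105.   ]
177.5 -87.3
196.3 -177.1
177.1 93.1
197.6 3.0
spind [557.  -40.2 150. ] side [557.6 -55.3 150. ]
head [ 525.8 -297.9   92. ] scr [ 505.6 -298.    84. ]
head side [ 527.7 -302.2   92. ] scr [ 506.2 -298.8   84. ]
pail [535.6 268.6 100. ]
```

View pics/crop2.png

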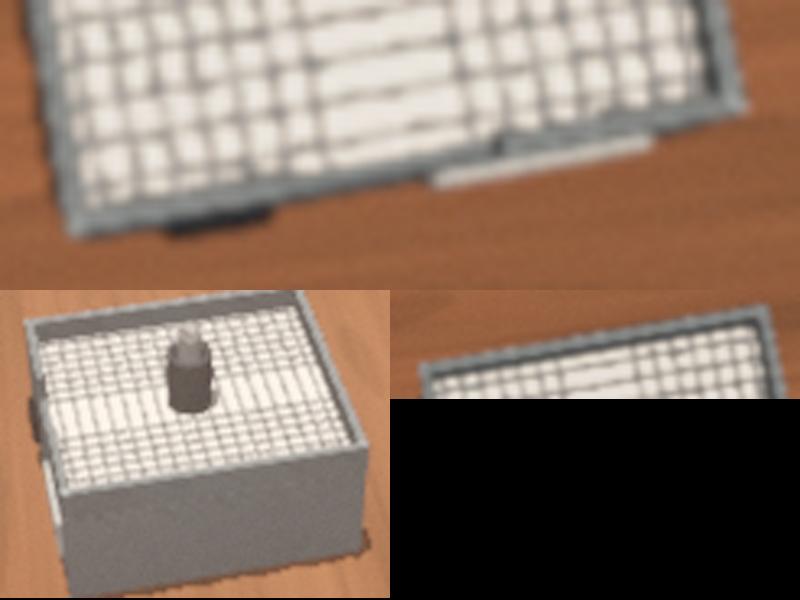

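The gap is in the rim side nearest the robot: the front rim steps between about x=330 and 500 in the upper panel. The grinder is yawed about 3° and centred near (556,-40). I'll start by turning the tool to yaw 120.

Call:
send_rows(
  motion=[
    {"rz": -0.337},
    {"rz": -0.337},
    {"rz": -0.337},
    {"rz": -0.337},
    {"rz": -0.337},
    {"rz": -0.337},
    {"rz": -0.337},
    {"rz": -0.337},
    {"rz": -0.337},
    {"rz": -0.337},
  ],
)

```text
invalid input at $.motion[0]: expected keys tx, ty, tz, rx, ry, rz, gripper
```

Call:
send_rows(
  motion=[
    {"tx": 0.0418,"ty": 0.0954},
    {"tx": 0.0418,"ty": 0.0954},
    {"tx": 0.0418,"ty": 0.0954},
    {"tx": 0.0418,"ty": 0.0954},
    {"tx": 0.0418,"ty": 0.0954},
    {"tx": 0.0418,"ty": 0.0954},
    {"tx": 0.0418,"ty": 0.0954},
    {"tx": 0.0418,"ty": 0.0954},
    {"tx": 0.0418,"ty": 0.0954},
    {"tx": 0.0418,"ty": 0.0954},
    {"tx": 0.0418,"ty": 0.0954},
    {"tx": 0.0418,"ty": 0.0954},
  ],
)

```text
invalid input at $.motion[0]: expected keys tx, ty, tz, rx, ry, rz, gripper
```

Call:
send_rows(
  motion=[
    {"tx": 0,"ty": 0,"tz": 0,"rx": 0,"ry": 0,"rz": -0.337,"gripper": -1},
    {"tx": 0,"ty": 0,"tz": 0,"rx": 0,"ry": 0,"rz": -0.337,"gripper": -1},
    {"tx": 0,"ty": 0,"tz": 0,"rx": 0,"ry": 0,"rz": -0.337,"gripper": -1},
    {"tx": 0,"ty": 0,"tz": 0,"rx": 0,"ry": 0,"rz": -0.337,"gripper": -1},
    {"tx": 0,"ty": 0,"tz": 0,"rx": 0,"ry": 0,"rz": -0.337,"gripper": -1},
    {"tx": 0,"ty": 0,"tz": 0,"rx": 0,"ry": 0,"rz": -0.337,"gripper": -1},
    {"tx": 0,"ty": 0,"tz": 0,"rx": 0,"ry": 0,"rz": -0.337,"gripper": -1},
    {"tx": 0,"ty": 0,"tz": 0,"rx": 0,"ry": 0,"rz": -0.337,"gripper": -1},
    {"tx": 0,"ty": 0,"tz": 0,"rx": 0,"ry": 0,"rz": -0.337,"gripper": -1},
    {"tx": 0,"ty": 0,"tz": 0,"rx": 0,"ry": 0,"rz": -0.337,"gripper": -1},
  ],
)

```text
time_s: 1.45
ee_pos: [186.7, -543.7, 213.7]
ee_rot: [180.0, -0.0, 120.4]
force: [0.5, -0.4, -0.0]
gripper_width: 91.7
gripper_force: 0.0
```

Call:
send_rows(
  motion=[
    {"tx": 0.0418,"ty": 0.0954,"tz": 0,"rx": 0,"ry": 0,"rz": 0,"gripper": -1},
    {"tx": 0.0418,"ty": 0.0954,"tz": 0,"rx": 0,"ry": 0,"rz": 0,"gripper": -1},
    {"tx": 0.0418,"ty": 0.0954,"tz": 0,"rx": 0,"ry": 0,"rz": 0,"gripper": -1},
    {"tx": 0.0418,"ty": 0.0954,"tz": 0,"rx": 0,"ry": 0,"rz": 0,"gripper": -1},
    {"tx": 0.0418,"ty": 0.0954,"tz": 0,"rx": 0,"ry": 0,"rz": 0,"gripper": -1},
    {"tx": 0.0418,"ty": 0.0954,"tz": 0,"rx": 0,"ry": 0,"rz": 0,"gripper": -1},
    {"tx": 0.0418,"ty": 0.0954,"tz": 0,"rx": 0,"ry": 0,"rz": 0,"gripper": -1},
    {"tx": 0.0418,"ty": 0.0954,"tz": 0,"rx": 0,"ry": 0,"rz": 0,"gripper": -1},
    {"tx": 0.0418,"ty": 0.0954,"tz": 0,"rx": 0,"ry": 0,"rz": 0,"gripper": -1},
    {"tx": 0.0418,"ty": 0.0954,"tz": 0,"rx": 0,"ry": 0,"rz": 0,"gripper": -1},
    {"tx": 0.0418,"ty": 0.0954,"tz": 0,"rx": 0,"ry": 0,"rz": 0,"gripper": -1},
    {"tx": 0.0418,"ty": 0.0954,"tz": 0,"rx": 0,"ry": 0,"rz": 0,"gripper": -1},
  ],
)

```text
time_s: 2.95
ee_pos: [557.4, -38.6, 213.8]
ee_rot: [-180.0, 0.0, 120.1]
force: [0.2, 0.1, -0.3]
gripper_width: 91.0
gripper_force: 0.0
```

Call:
send_rows(
  motion=[
    {"tx": -0.0015,"ty": -0.003,"tz": 0.08,"rx": 0,"ry": 0,"rz": 0,"gripper": -1},
    {"tx": 0,"ty": 0,"tz": 0.08,"rx": 0,"ry": 0,"rz": 0,"gripper": -1},
    {"tx": 0,"ty": 0,"tz": 0.053,"rx": 0,"ry": 0,"rz": 0,"gripper": -1},
    {"tx": 0,"ty": 0,"tz": 0,"rx": 0,"ry": 0,"rz": 0,"gripper": 1},
    {"tx": 0,"ty": 0,"tz": 0,"rx": 0,"ry": 0,"rz": 0,"gripper": 1},
    {"tx": 0,"ty": 0,"tz": 0,"rx": 0,"ry": 0,"rz": 0,"gripper": 1},
    {"tx": 0,"ty": 0,"tz": 0,"rx": 0,"ry": 0,"rz": 0,"gripper": 1},
    {"tx": 0,"ty": 0,"tz": 0,"rx": 0,"ry": 0,"rz": 0,"gripper": 1},
  ],
  grip_force=20,
)

```text
time_s: 3.95
ee_pos: [555.9, -41.5, 108.0]
ee_rot: [180.0, 0.0, 120.1]
force: [0.2, -0.4, -0.3]
gripper_width: 44.2
gripper_force: 0.0
```

Call:
send_rows(
  motion=[
    {"tx": 0,"ty": 0,"tz": 0,"rx": 0,"ry": 0,"rz": 0,"gripper": 1},
    {"tx": 0,"ty": 0,"tz": 0,"rx": 0,"ry": 0,"rz": 0,"gripper": 1},
    {"tx": 0,"ty": 0,"tz": 0,"rx": 0,"ry": 0,"rz": 0,"gripper": 1},
  ],
)

```text
time_s: 4.32
ee_pos: [556.3, -41.4, 107.8]
ee_rot: [179.9, 0.0, 120.0]
force: [1.7, 1.0, 2.0]
gripper_width: 31.9
gripper_force: 20.0
```

Call:
send_rows(
  motion=[
    {"tx": 0,"ty": 0,"tz": -0.04,"rx": 0,"ry": 0,"rz": 0,"gripper": 1},
    {"tx": 0,"ty": 0,"tz": -0.1,"rx": 0,"ry": 0,"rz": 0,"gripper": 1},
    {"tx": 0.0,"ty": 0.0,"tz": -0.06,"rx": 0,"ry": 0,"rz": 0,"gripper": 1},
    {"tx": 0.093,"ty": 0.0457,"tz": 0,"rx": 0,"ry": 0,"rz": 0,"gripper": 1},
    {"tx": 0.093,"ty": 0.0457,"tz": 0,"rx": 0,"ry": 0,"rz": 0,"gripper": 1},
    {"tx": 0.093,"ty": 0.0457,"tz": 0,"rx": 0,"ry": 0,"rz": 0,"gripper": 1},
    {"tx": 0.093,"ty": 0.0457,"tz": 0,"rx": 0,"ry": 0,"rz": 0,"gripper": 1},
    {"tx": 0.093,"ty": 0.0457,"tz": 0,"rx": 0,"ry": 0,"rz": 0,"gripper": 1},
    {"tx": 0.093,"ty": 0.0457,"tz": 0,"rx": 0,"ry": 0,"rz": 0,"gripper": 1},
    {"tx": 0,"ty": 0,"tz": 0,"rx": 0,"ry": 0,"rz": 0,"gripper": 1},
  ],
)

```text
time_s: 5.58
ee_pos: [533.6, 271.5, 206.4]
ee_rot: [-179.9, -0.0, 120.3]
force: [0.3, 0.1, -2.3]
gripper_width: 31.4
gripper_force: 20.0
```

```bash
python3 - <<'E'
from h import *
f=grab('top','top1.png');g=grab('side','side1.png')
t=f['frame'][:,:,::-1];s=g['frame'][:,:,::-1]
a=cv2.resize(t[230:350,130:250],(400,400),interpolation=2)
b=cv2.resize(s[225:285,270:330],(400,400),interpolation=2)
c=cv2.resize(t[250:310,310:370],(400,200*2),interpolation=2)[:200*2]
cv2.imwrite('pics/crop3.png',cv2.resize(np.hstack([a,b,c]),(800,267)))
s=env.state();print(s['ee_pos'],s['gripper_width'])
E
```

```text
[533.9828114  268.40939002 206.63005487] 31.69977392009632
```

View pics/crop3.png

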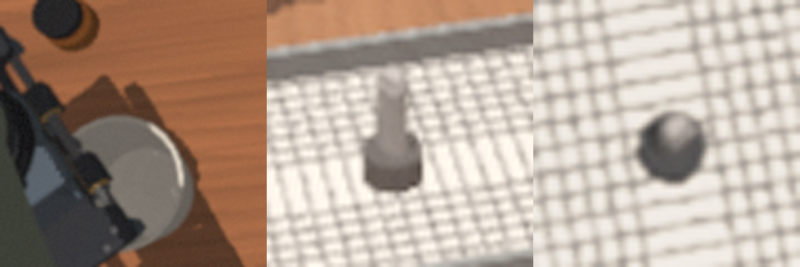

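The side view shows the bare spindle on its shoulder. The pail hasn't moved and the head is held above it, so I'll lower and release.

Call:
send_rows(
  motion=[
    {"tx": 0,"ty": 0,"tz": 0.11,"rx": 0,"ry": 0,"rz": 0,"gripper": 1},
    {"tx": 0,"ty": 0,"tz": 0.11,"rx": 0,"ry": 0,"rz": 0,"gripper": 1},
    {"tx": 0,"ty": 0,"tz": 0.03,"rx": 0,"ry": 0,"rz": 0,"gripper": 1},
    {"tx": 0,"ty": 0,"tz": 0,"rx": 0,"ry": 0,"rz": 0,"gripper": -0.05},
    {"tx": 0,"ty": 0,"tz": 0,"rx": 0,"ry": 0,"rz": 0,"gripper": -0.05},
    {"tx": 0,"ty": 0,"tz": 0,"rx": 0,"ry": 0,"rz": 0,"gripper": -0.05},
    {"tx": 0,"ty": 0,"tz": -0.1,"rx": 0,"ry": 0,"rz": 0,"gripper": -0.05},
    {"tx": 0,"ty": 0,"tz": -0.12,"rx": 0,"ry": 0,"rz": 0,"gripper": -0.05},
  ],
)

```text
time_s: 6.68
ee_pos: [534.3, 268.5, 193.9]
ee_rot: [-179.9, 0.0, 120.1]
force: [0.8, 0.7, 0.3]
gripper_width: 47.9
gripper_force: 0.0
```

Call:
send_rows(
  motion=[
    {"tx": -0.0928,"ty": -0.045,"tz": 0,"rx": 0,"ry": 0,"rz": 0,"gripper": -0.05},
    {"tx": -0.0928,"ty": -0.045,"tz": 0,"rx": 0,"ry": 0,"rz": 0,"gripper": -0.05},
    {"tx": -0.0928,"ty": -0.045,"tz": 0,"rx": 0,"ry": 0,"rz": 0,"gripper": -0.05},
    {"tx": -0.0928,"ty": -0.045,"tz": 0,"rx": 0,"ry": 0,"rz": 0,"gripper": -0.05},
    {"tx": -0.0928,"ty": -0.045,"tz": 0,"rx": 0,"ry": 0,"rz": 0,"gripper": -0.05},
    {"tx": -0.0928,"ty": -0.045,"tz": 0,"rx": 0,"ry": 0,"rz": 0,"gripper": -0.05},
    {"tx": 0,"ty": 0,"tz": 0,"rx": 0,"ry": 0,"rz": -0.322,"gripper": -0.05},
    {"tx": 0,"ty": 0,"tz": 0,"rx": 0,"ry": 0,"rz": -0.322,"gripper": -0.05},
    {"tx": 0,"ty": 0,"tz": 0,"rx": 0,"ry": 0,"rz": -0.322,"gripper": -0.05},
    {"tx": 0,"ty": 0,"tz": 0.02,"rx": 0,"ry": 0,"rz": 0,"gripper": -0.05},
    {"tx": 0,"ty": 0,"tz": 0,"rx": 0,"ry": 0,"rz": 0,"gripper": -0.05},
  ],
)

```text
time_s: 8.05
ee_pos: [556.6, -39.8, 181.9]
ee_rot: [-180.0, -0.1, 148.9]
force: [-0.4, 0.1, 0.0]
gripper_width: 48.0
gripper_force: 0.0
```

```bash
python3 - <<'E'
from h import *
s=env.state();print(s['ee_pos'],s['ee_rot'])
f=env.grab_frame('top');g=env.grab_frame('side')
t=f['frame'][:,:,::-1];s=g['frame'][:,:,::-1]
a=cv2.resize(t[265:355,135:235],(400,360),interpolation=2)
b=cv2.resize(s[190:280,250:350],(400,360),interpolation=2)
cv2.imwrite('pics/crop4.png',np.hstack([a,b]))
E
```

```text
[556.61443766 -39.78985492 181.92106845] [-1.79966442e+02 -5.92631413e-02  1.48907414e+02]
```

View pics/crop4.png

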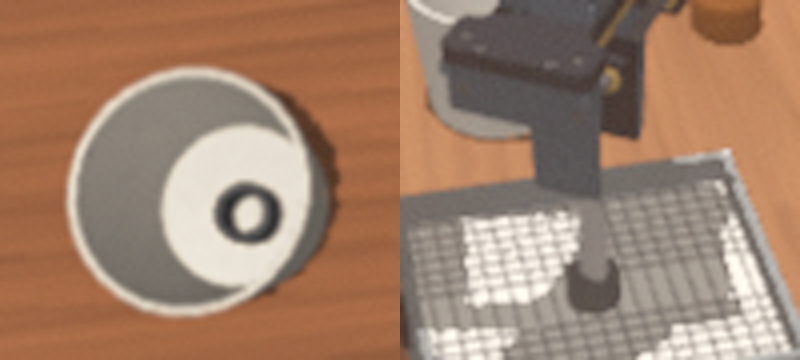

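The worn head lies flat on the pail floor, and the gripper is centred above the spindle. I'll lower and grip to feel for the flat.

Call:
send_rows(
  motion=[
    {"tx": 0,"ty": 0,"tz": 0.072,"rx": 0,"ry": 0,"rz": 0,"gripper": -0.05},
    {"tx": 0,"ty": 0,"tz": 0.072,"rx": 0,"ry": 0,"rz": 0,"gripper": 0.4},
    {"tx": 0,"ty": 0,"tz": 0,"rx": 0,"ry": 0,"rz": 0,"gripper": 1},
    {"tx": 0,"ty": 0,"tz": 0,"rx": 0,"ry": 0,"rz": 0,"gripper": 1},
    {"tx": 0,"ty": 0,"tz": 0,"rx": 0,"ry": 0,"rz": 0,"gripper": 1},
    {"tx": 0,"ty": 0,"tz": 0,"rx": 0,"ry": 0,"rz": 0,"gripper": 1},
    {"tx": 0,"ty": 0,"tz": 0,"rx": 0,"ry": 0,"rz": 0,"gripper": 1},
  ],
  grip_force=12,
)

```text
time_s: 9.02
ee_pos: [559.2, -39.0, 112.1]
ee_rot: [179.8, 0.2, 149.0]
force: [2.3, 3.5, 0.4]
gripper_width: 14.5
gripper_force: 12.0
```

```bash
python3 - <<'E'
from h import *
s=env.state();print(s['force'],s['torque'],s['gripper_width'],s['ee_rot'],s['ee_pos'])
E
```

```text
[2.33875062 3.50682435 0.42310514] [ 0.76837891 -0.59377884  0.00581783] 14.474005445807668 [179.78317453   0.20970989 149.00065288] [559.15244016 -39.01012731 112.11976685]
```

Call:
send_rows(
  motion=[
    {"tx": 0,"ty": 0.003,"tz": 0,"rx": 0,"ry": 0,"rz": 0,"gripper": 1},
    {"tx": 0,"ty": 0,"tz": 0,"rx": 0,"ry": 0,"rz": -0.2,"gripper": 1},
    {"tx": 0,"ty": 0,"tz": 0,"rx": 0,"ry": 0,"rz": 0,"gripper": 1},
  ],
  grip_force=3,
)

```text
time_s: 9.4
ee_pos: [559.0, -38.9, 111.8]
ee_rot: [180.0, 0.2, 155.0]
force: [1.8, 0.0, 4.6]
gripper_width: 14.9
gripper_force: 3.0
```

Call:
send_rows(
  motion=[
    {"tx": 0,"ty": 0,"tz": 0,"rx": 0,"ry": 0,"rz": -0.2,"gripper": 1},
    {"tx": 0,"ty": 0,"tz": 0,"rx": 0,"ry": 0,"rz": 0,"gripper": 1},
  ],
  grip_force=3,
)

```text
time_s: 9.65
ee_pos: [558.8, -38.8, 111.3]
ee_rot: [180.0, 0.1, 160.9]
force: [1.5, 0.6, 4.0]
gripper_width: 15.1
gripper_force: 3.0
```

Call:
send_rows(
  motion=[
    {"tx": 0,"ty": 0,"tz": 0,"rx": 0,"ry": 0,"rz": 0.3,"gripper": 1},
    {"tx": 0,"ty": 0,"tz": 0,"rx": 0,"ry": 0,"rz": 0.3,"gripper": 1},
    {"tx": 0,"ty": 0,"tz": 0,"rx": 0,"ry": 0,"rz": 0,"gripper": 1},
  ],
  grip_force=3,
)

```text
time_s: 10.02
ee_pos: [557.6, -37.7, 110.5]
ee_rot: [179.9, -0.1, 142.9]
force: [0.9, 6.2, 3.8]
gripper_width: 13.8
gripper_force: 3.0
```

Call:
send_rows(
  motion=[
    {"tx": 0,"ty": 0,"tz": 0,"rx": 0,"ry": 0,"rz": 0.2,"gripper": 1},
    {"tx": 0,"ty": 0,"tz": 0,"rx": 0,"ry": 0,"rz": 0,"gripper": 1},
  ],
  grip_force=3,
)

```text
time_s: 10.28
ee_pos: [557.7, -37.4, 110.3]
ee_rot: [179.9, -0.1, 137.0]
force: [0.7, 5.7, 2.8]
gripper_width: 13.7
gripper_force: 3.0
```

Call:
send_rows(
  motion=[
    {"tx": 0,"ty": 0,"tz": 0,"rx": 0,"ry": 0,"rz": 0.2,"gripper": 1},
    {"tx": 0,"ty": 0,"tz": 0,"rx": 0,"ry": 0,"rz": 0,"gripper": 1},
  ],
  grip_force=3,
)

```text
time_s: 10.52
ee_pos: [557.8, -37.4, 110.3]
ee_rot: [179.9, -0.1, 131.0]
force: [1.1, 6.4, 2.2]
gripper_width: 13.7
gripper_force: 3.0
```

Call:
send_rows(
  motion=[
    {"tx": 0,"ty": 0,"tz": 0,"rx": 0,"ry": 0,"rz": 0,"gripper": 1},
    {"tx": 0,"ty": 0,"tz": 0,"rx": 0,"ry": 0,"rz": 0,"gripper": 1},
  ],
  grip_force=30,
)

```text
time_s: 10.78
ee_pos: [557.9, -37.2, 110.3]
ee_rot: [179.9, -0.1, 131.0]
force: [1.6, 6.1, 2.4]
gripper_width: 13.0
gripper_force: 30.0
```

Call:
send_rows(
  motion=[
    {"tx": 0,"ty": 0,"tz": 0,"rx": 0,"ry": 0,"rz": 0.2,"gripper": 1},
    {"tx": 0,"ty": 0,"tz": 0,"rx": 0,"ry": 0,"rz": 0,"gripper": 1},
  ],
  grip_force=3,
)

```text
time_s: 11.02
ee_pos: [558.2, -37.4, 110.3]
ee_rot: [179.9, -0.1, 125.0]
force: [1.1, 7.1, 1.7]
gripper_width: 13.4
gripper_force: 3.0
```

Call:
send_rows(
  motion=[
    {"tx": 0.002,"ty": 0.002,"tz": 0,"rx": 0,"ry": 0,"rz": 0,"gripper": 1},
    {"tx": 0,"ty": 0,"tz": 0,"rx": 0,"ry": 0,"rz": 0,"gripper": 1},
  ],
  grip_force=30,
)

```text
time_s: 11.28
ee_pos: [558.2, -37.3, 110.3]
ee_rot: [-180.0, 0.0, 125.0]
force: [2.4, 2.3, 0.1]
gripper_width: 12.9
gripper_force: 30.0
```

Call:
send_rows(
  motion=[
    {"tx": 0,"ty": 0,"tz": 0,"rx": 0,"ry": 0,"rz": 0.2667,"gripper": 1},
    {"tx": 0,"ty": 0,"tz": 0,"rx": 0,"ry": 0,"rz": 0.2667,"gripper": 1},
    {"tx": 0,"ty": 0,"tz": 0,"rx": 0,"ry": 0,"rz": 0.2667,"gripper": 1},
    {"tx": 0,"ty": 0,"tz": 0,"rx": 0,"ry": 0,"rz": 0.2667,"gripper": 1},
    {"tx": 0,"ty": 0,"tz": 0,"rx": 0,"ry": 0,"rz": 0,"gripper": 1},
  ],
  grip_force=30,
)

```text
time_s: 11.9
ee_pos: [559.0, -37.7, 110.3]
ee_rot: [179.9, 0.1, 93.1]
force: [4.5, 1.1, -1.0]
gripper_width: 12.8
gripper_force: 30.0
```

Flat seated (12.8 mm wide) at yaw 93, so it faces the gap. I'll release, rise and turn for the new head.

Call:
send_rows(
  motion=[
    {"tx": 0,"ty": 0,"tz": 0,"rx": 0,"ry": 0,"rz": 0,"gripper": -0.5},
    {"tx": 0,"ty": 0,"tz": 0,"rx": 0,"ry": 0,"rz": 0,"gripper": -0.5},
    {"tx": 0,"ty": 0,"tz": -0.1,"rx": 0,"ry": 0,"rz": 0,"gripper": -0.5},
    {"tx": 0,"ty": 0,"tz": -0.08,"rx": 0,"ry": 0,"rz": 0.3,"gripper": -0.5},
    {"tx": 0,"ty": 0,"tz": 0,"rx": 0,"ry": 0,"rz": 0.35,"gripper": -0.5},
    {"tx": 0,"ty": 0,"tz": 0,"rx": 0,"ry": 0,"rz": 0.35,"gripper": -0.5},
    {"tx": 0,"ty": 0,"tz": 0,"rx": 0,"ry": 0,"rz": 0.35,"gripper": -0.5},
    {"tx": 0,"ty": 0,"tz": 0,"rx": 0,"ry": 0,"rz": 0.35,"gripper": -0.5},
    {"tx": 0,"ty": 0,"tz": 0,"rx": 0,"ry": 0,"rz": 0.35,"gripper": -0.5},
    {"tx": 0,"ty": 0,"tz": 0,"rx": 0,"ry": 0,"rz": 0.35,"gripper": -0.5},
    {"tx": 0,"ty": 0,"tz": 0,"rx": 0,"ry": 0,"rz": 0.35,"gripper": -0.5},
    {"tx": 0,"ty": 0,"tz": 0,"rx": 0,"ry": 0,"rz": 0.35,"gripper": -0.5},
  ],
)

```text
time_s: 13.4
ee_pos: [557.2, -37.4, 200.1]
ee_rot: [180.0, 0.1, -0.3]
force: [0.1, 0.2, -0.2]
gripper_width: 68.3
gripper_force: 0.0
```

Call:
send_rows(
  motion=[
    {"tx": -0.013,"ty": 0.1047,"tz": 0,"rx": 0,"ry": 0,"rz": 0,"gripper": -0.5},
    {"tx": -0.013,"ty": 0.1047,"tz": 0,"rx": 0,"ry": 0,"rz": 0,"gripper": -0.5},
    {"tx": -0.013,"ty": 0.1047,"tz": 0,"rx": 0,"ry": 0,"rz": 0,"gripper": -0.5},
    {"tx": -0.013,"ty": 0.1047,"tz": 0,"rx": 0,"ry": 0,"rz": 0,"gripper": -0.5},
    {"tx": 0,"ty": 0,"tz": 0.06,"rx": 0,"ry": 0,"rz": 0,"gripper": -0.5},
    {"tx": 0,"ty": 0,"tz": 0.06,"rx": 0,"ry": 0,"rz": 0,"gripper": -0.5},
    {"tx": 0,"ty": 0,"tz": 0,"rx": 0,"ry": 0,"rz": 0,"gripper": -0.5},
  ],
)

```text
time_s: 14.28
ee_pos: [529.9, -246.0, 138.1]
ee_rot: [-179.8, 0.4, 0.0]
force: [0.5, -0.1, 0.6]
gripper_width: 68.3
gripper_force: 0.0
```

```bash
python3 - <<'E'
from h import *
s=env.state();print(s['ee_pos'],s['ee_rot'])
f=env.grab_frame('top');g=env.grab_frame('side')
t=f['frame'][:,:,::-1];s=g['frame'][:,:,::-1]
cv2.imwrite('pics/side2.png',s);cv2.imwrite('pics/top2.png',t)
a=cv2.resize(t[255:310,315:370],(400,400),interpolation=2)
b=cv2.resize(s[330:410,264:344],(400,400),interpolation=2)
cv2.imwrite('pics/crop5.png',np.hstack([a,b]))
E
```

```text
[ 529.94881445 -245.99266981  138.06573201] [-1.79845482e+02  3.72442593e-01  4.20169179e-02]
```

View pics/crop5.png

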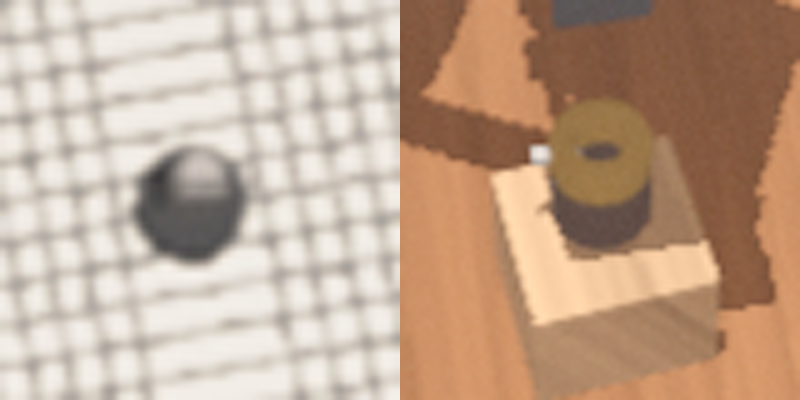

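The top view shows the flat facing image-down, towards the gap. The side view has the hub top centre at crop (601,152) and the screw end at (537,155).

```bash
python3 - <<'E'
from h import *
f=env.grab_frame('top');g=env.grab_frame('side')
print('head side',atz(g,(304.2,360.4),92),'axis@84',atz(g,(264+201/5,330+159/5+0),84),'scr',atz(g,(291.4,361),84))
print('head top',atz(f,(472.9,282.1),92),'scr',atz(f,(473.6,292.7),84))
# predicted screw pixels for head at given centre and yaw
for yaw in(-15,-7.5,0,7.5,15):
  a=np.radians(yaw+180);P=[[527+23*np.cos(a),-299+23*np.sin(a),84],[527,-299,92]]
  print(yaw,np.ptp(proj(f,P),axis=0)*np.sign(proj(f,P)[0]-proj(f,P)[1]),(proj(g,P)[0]-proj(g,P)[1]))
print('spindle axis proj z150',proj(f,[557.5,-38.9,150]),proj(g,[557.5,-38.9,150]))
E
```

```text
head side [ 527.1 -308.1   92. ] axis@84 [ 527.6 -305.    84. ] scr [ 505.1 -299.2   84. ]
head top [ 525.8 -297.9   92. ] scr [ 505.6 -298.    84. ]
-15 [-2. 12.] [-12.5   1.9]
-7.5 [-0.6 12.1] [-12.6   3.3]
0 [ 0.9 12. ] [-12.5   4.6]
7.5 [ 2.4 11.7] [-12.1   5.9]
15 [ 3.7 11.2] [-11.6   7.2]
spindle axis proj z150 [[342.3 278.2]] [[297.8 240.7]]
```

Call:
send_rows(
  motion=[
    {"tx": -0.0035,"ty": 0.0535,"tz": 0,"rx": 0,"ry": 0,"rz": 0,"gripper": -0.5},
    {"tx": -0.0035,"ty": 0.0535,"tz": 0,"rx": 0,"ry": 0,"rz": 0,"gripper": -0.5},
    {"tx": 0,"ty": 0,"tz": 0.05,"rx": 0,"ry": 0,"rz": 0,"gripper": -0.5},
    {"tx": 0,"ty": 0,"tz": 0,"rx": 0,"ry": 0,"rz": 0,"gripper": -0.5},
  ],
)

```text
time_s: 14.98
ee_pos: [528.1, -299.8, 115.0]
ee_rot: [-179.9, 0.1, 0.0]
force: [-0.3, -0.6, 0.2]
gripper_width: 68.3
gripper_force: 0.0
```

Call:
send_rows(
  motion=[
    {"tx": -0.003,"ty": 0,"tz": 0.06,"rx": 0,"ry": 0,"rz": 0,"gripper": -0.5},
    {"tx": 0,"ty": 0,"tz": 0.058,"rx": 0,"ry": 0,"rz": 0,"gripper": -0.5},
    {"tx": 0,"ty": 0,"tz": 0,"rx": 0,"ry": 0,"rz": 0,"gripper": 0},
    {"tx": 0,"ty": 0,"tz": 0,"rx": 0,"ry": 0,"rz": 0,"gripper": 0.3},
    {"tx": 0,"ty": 0,"tz": 0,"rx": 0,"ry": 0,"rz": 0,"gripper": 0.5},
    {"tx": 0,"ty": 0,"tz": 0,"rx": 0,"ry": 0,"rz": 0,"gripper": 1},
    {"tx": 0,"ty": 0,"tz": 0,"rx": 0,"ry": 0,"rz": 0,"gripper": 1},
    {"tx": 0,"ty": 0,"tz": 0,"rx": 0,"ry": 0,"rz": 0,"gripper": 1},
  ],
  grip_force=30,
)

```text
time_s: 15.98
ee_pos: [528.2, -300.4, 58.1]
ee_rot: [179.9, -0.1, 0.0]
force: [-0.4, 1.7, 6.3]
gripper_width: 36.7
gripper_force: 30.0
```

Call:
send_rows(
  motion=[
    {"tx": 0,"ty": 0,"tz": -0.03,"rx": 0,"ry": 0,"rz": 0,"gripper": 1},
    {"tx": 0,"ty": 0,"tz": -0.08,"rx": 0,"ry": 0,"rz": 0,"gripper": 1},
    {"tx": 0,"ty": 0,"tz": -0.1,"rx": 0,"ry": 0,"rz": 0,"gripper": 1},
    {"tx": 0,"ty": 0,"tz": -0.07,"rx": 0,"ry": 0,"rz": 0,"gripper": 1},
    {"tx": 0,"ty": 0,"tz": 0,"rx": 0,"ry": 0,"rz": 0,"gripper": 1},
  ],
)

```text
time_s: 16.6
ee_pos: [528.8, -301.2, 200.2]
ee_rot: [179.8, -0.4, 0.0]
force: [1.2, -0.5, -2.8]
gripper_width: 36.5
gripper_force: 30.0
```

```bash
python3 - <<'E'
from h import *
st=env.state();print(st['ee_pos'],st['ee_rot'],st['force'],st['gripper_width'])
f=env.grab_frame('top');g=env.grab_frame('side')
t=f['frame'][:,:,::-1];s=g['frame'][:,:,::-1]
p=st['ee_pos'];o=[]
for F,i in((f,t),(g,s)):
    u=proj(F,p)[0];x,y=(u-40).astype(int);x=min(max(x,0),560);y=max(y,0);print((x,y),u)
    o.append(cv2.resize(i[y:y+80,x:x+80],(400,400),interpolation=2))
cv2.imwrite('pics/crop6.png',np.hstack(o))
E
```

```text
[ 528.8040002  -301.15976151  200.17868727] [ 1.79767789e+02 -3.61879624e-01  2.92309334e-02] [ 1.24635259 -0.54508075 -2.825372  ] 36.482689596100975
(np.int64(454), np.int64(230)) [494.8 270.6]
(np.int64(264), np.int64(276)) [304. 316.]
```

View pics/crop6.png

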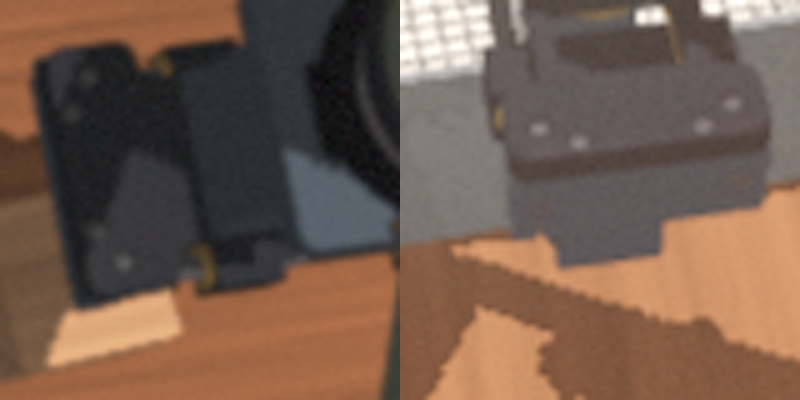

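The fingers hide the head in both views; the width (36.5) and about 2-3 N of weight show it is held. I'll move over the spindle.

Call:
send_rows(
  motion=[
    {"tx": 0.0086,"ty": -0.0749,"tz": 0,"rx": 0,"ry": 0,"rz": 0,"gripper": 1},
    {"tx": 0.0086,"ty": -0.0749,"tz": 0,"rx": 0,"ry": 0,"rz": 0,"gripper": 1},
    {"tx": 0.0086,"ty": -0.0749,"tz": 0,"rx": 0,"ry": 0,"rz": 0,"gripper": 1},
    {"tx": 0.0086,"ty": -0.0749,"tz": 0,"rx": 0,"ry": 0,"rz": 0,"gripper": 1},
    {"tx": 0.0086,"ty": -0.0749,"tz": 0,"rx": 0,"ry": 0,"rz": 0,"gripper": 1},
    {"tx": 0.0086,"ty": -0.0749,"tz": 0,"rx": 0,"ry": 0,"rz": 0,"gripper": 1},
    {"tx": 0.0086,"ty": -0.0749,"tz": 0,"rx": 0,"ry": 0,"rz": 0,"gripper": 1},
    {"tx": 0,"ty": 0,"tz": 0,"rx": 0,"ry": 0,"rz": -0.1,"gripper": 1},
    {"tx": 0,"ty": 0,"tz": 0.01,"rx": 0,"ry": 0,"rz": 0,"gripper": 1},
    {"tx": 0,"ty": 0,"tz": 0,"rx": 0,"ry": 0,"rz": 0,"gripper": 1},
  ],
  grip_force=40,
)

```text
time_s: 17.95
ee_pos: [556.2, -38.3, 189.6]
ee_rot: [-180.0, 0.2, 3.0]
force: [0.1, 1.3, -2.9]
gripper_width: 36.3
gripper_force: 40.0
```

Call:
send_rows(
  motion=[
    {"tx": 0.0054,"ty": 0.0012,"tz": 0.02,"rx": 0,"ry": 0,"rz": 0,"gripper": 1},
    {"tx": 0,"ty": 0,"tz": 0,"rx": 0,"ry": 0,"rz": 0,"gripper": 1},
    {"tx": 0,"ty": 0,"tz": 0,"rx": 0,"ry": 0,"rz": 0,"gripper": 1},
  ],
)

```text
time_s: 18.32
ee_pos: [560.0, -38.7, 181.3]
ee_rot: [180.0, 0.0, 3.0]
force: [0.3, 0.1, -1.5]
gripper_width: 36.3
gripper_force: 40.0
```

```bash
python3 - <<'E'
from h import *
for i in range(4):
    env.grab_frame('side'); s=env.state();print(s['time_s'],s['ee_pos'],s['force'],s['torque'])
E
```

```text
18.375 [560.1127779  -38.63226696 181.48016784] [-0.14810806 -0.17862837 -2.23047944] [ 0.0686467   0.04280909 -0.00744304]
18.425 [560.18914418 -38.57413662 181.64871299] [ 0.26286521  0.5377326  -1.78500728] [ 0.01599668 -0.01751502  0.00721218]
18.475 [560.16489402 -38.57472029 181.70013783] [ 0.09143765 -0.17428689 -2.00596724] [ 0.03938002 -0.01069238  0.00189503]
18.525 [560.16182245 -38.52563193 181.72106458] [-0.33276976  0.50385503 -2.28180981] [-0.00543743  0.00671786 -0.01683918]
```

Call:
send_rows(
  motion=[
    {"tx": -0.0024,"ty": 0.0008,"tz": 0.025,"rx": 0,"ry": 0,"rz": 0,"gripper": 1},
    {"tx": 0,"ty": 0,"tz": 0.025,"rx": 0,"ry": 0,"rz": 0,"gripper": 1},
    {"tx": 0,"ty": 0,"tz": 0,"rx": 0,"ry": 0,"rz": 0,"gripper": 1},
    {"tx": 0,"ty": 0,"tz": 0,"rx": 0,"ry": 0,"rz": 0,"gripper": 1},
  ],
)

```text
time_s: 19.02
ee_pos: [559.0, -38.9, 156.3]
ee_rot: [180.0, 0.0, 3.0]
force: [0.2, 0.0, -1.5]
gripper_width: 36.6
gripper_force: 40.0
```

Call:
send_rows(
  motion=[
    {"tx": 0,"ty": 0,"tz": 0.01,"rx": 0,"ry": 0,"rz": 0,"gripper": 1},
    {"tx": 0,"ty": 0,"tz": 0.01,"rx": 0,"ry": 0,"rz": 0,"gripper": 1},
    {"tx": 0,"ty": 0,"tz": 0,"rx": 0,"ry": 0,"rz": 0,"gripper": 1},
    {"tx": 0,"ty": 0,"tz": 0,"rx": 0,"ry": 0,"rz": 0,"gripper": 1},
  ],
)

```text
time_s: 19.52
ee_pos: [559.0, -38.9, 146.5]
ee_rot: [180.0, -0.0, 3.0]
force: [-0.1, -0.4, -1.3]
gripper_width: 36.3
gripper_force: 40.0
```

Call:
send_rows(
  motion=[
    {"tx": 0,"ty": 0,"tz": 0.02,"rx": 0,"ry": 0,"rz": 0,"gripper": 1},
    {"tx": 0,"ty": 0,"tz": 0.02,"rx": 0,"ry": 0,"rz": 0,"gripper": 1},
    {"tx": 0,"ty": 0,"tz": 0,"rx": 0,"ry": 0,"rz": 0,"gripper": 1},
    {"tx": 0,"ty": 0,"tz": 0,"rx": 0,"ry": 0,"rz": 0,"gripper": 1},
  ],
)

```text
time_s: 20.02
ee_pos: [559.0, -39.0, 126.3]
ee_rot: [180.0, 0.0, 3.0]
force: [0.5, 0.3, -0.9]
gripper_width: 36.3
gripper_force: 40.0
```

Call:
send_rows(
  motion=[
    {"tx": 0,"ty": 0,"tz": 0.01,"rx": 0,"ry": 0,"rz": 0,"gripper": 1},
    {"tx": 0,"ty": 0,"tz": 0.008,"rx": 0,"ry": 0,"rz": 0,"gripper": 1},
    {"tx": 0,"ty": 0,"tz": 0,"rx": 0,"ry": 0,"rz": 0,"gripper": 1},
    {"tx": 0,"ty": 0,"tz": 0,"rx": 0,"ry": 0,"rz": 0,"gripper": 1},
  ],
)

```text
time_s: 20.52
ee_pos: [558.9, -38.9, 117.5]
ee_rot: [180.0, -0.0, 3.0]
force: [-0.2, 0.2, -1.3]
gripper_width: 36.5
gripper_force: 40.0
```

Call:
send_rows(
  motion=[
    {"tx": 0,"ty": 0,"tz": 0.008,"rx": 0,"ry": 0,"rz": 0,"gripper": 1},
    {"tx": 0,"ty": 0,"tz": 0.004,"rx": 0,"ry": 0,"rz": 0,"gripper": 1},
    {"tx": 0,"ty": 0,"tz": 0,"rx": 0,"ry": 0,"rz": 0,"gripper": 1},
  ],
)

```text
time_s: 20.9
ee_pos: [558.8, -38.9, 112.1]
ee_rot: [180.0, -0.0, 3.0]
force: [-1.8, 0.4, 3.7]
gripper_width: 36.3
gripper_force: 40.0
```

Fully down: contact is at exactly the expected height. The screw is hidden, so I'll release, back away and check its direction, then regrip.

Call:
send_rows(
  motion=[
    {"tx": 0,"ty": 0,"tz": -0.004,"rx": 0,"ry": 0,"rz": 0,"gripper": -0.3},
    {"tx": 0,"ty": 0,"tz": 0,"rx": 0,"ry": 0,"rz": 0,"gripper": -0.3},
    {"tx": 0,"ty": 0,"tz": 0,"rx": 0,"ry": 0,"rz": 0,"gripper": -0.3},
    {"tx": 0,"ty": 0,"tz": -0.08,"rx": 0,"ry": 0,"rz": 0,"gripper": -0.3},
    {"tx": 0,"ty": 0,"tz": -0.1,"rx": 0,"ry": 0,"rz": 0,"gripper": -0.3},
    {"tx": 0,"ty": 0.09,"tz": 0,"rx": 0,"ry": 0,"rz": 0,"gripper": -0.3},
    {"tx": 0,"ty": 0.09,"tz": 0,"rx": 0,"ry": 0,"rz": 0,"gripper": -0.3},
    {"tx": 0,"ty": 0.09,"tz": 0,"rx": 0,"ry": 0,"rz": 0,"gripper": -0.3},
    {"tx": 0,"ty": 0.0,"tz": 0,"rx": 0,"ry": 0,"rz": 0,"gripper": -0.3},
  ],
)

```text
time_s: 22.02
ee_pos: [566.0, -176.5, 203.1]
ee_rot: [180.0, 0.0, 2.8]
force: [-0.1, 0.8, -0.1]
gripper_width: 59.4
gripper_force: 0.0
```

```bash
python3 - <<'E'
from h import *
f=grab('top','top3.png');g=grab('side','side3.png')
t=f['frame'][:,:,::-1];s=g['frame'][:,:,::-1]
a=cv2.resize(t[255:315,310:370],(400,400),interpolation=2)
b=cv2.resize(s[220:280,265:325],(400,400),interpolation=2)
cv2.imwrite('pics/crop7.png',np.hstack([a,b]))
ax=np.array([557.5,-38.9]);print(env.state()['ee_pos'])
for yaw in(-12,-6,0,3,6,12,18):
  th=np.radians(yaw+180);P=[[*(ax+22*np.array([np.cos(th),np.sin(th)])),138],[*ax,146]]
  u=(proj(f,P)-[310,255])*6.667; v=(proj(g,P)-[265,220])*6.667+[400,0]; print(yaw,u.round().ravel(),v.round().ravel())
E
```

```text
[ 565.80850702 -173.66772337  203.11552705]
-12 [208. 240. 215. 157.] [551. 165. 619. 147.]
-6 [216. 240. 215. 157.] [551. 170. 619. 147.]
0 [225. 240. 215. 157.] [551. 174. 619. 147.]
3 [229. 239. 215. 157.] [552. 177. 619. 147.]
6 [233. 238. 215. 157.] [553. 179. 619. 147.]
12 [241. 236. 215. 157.] [555. 183. 619. 147.]
18 [248. 233. 215. 157.] [557. 187. 619. 147.]
```

View pics/crop7.png

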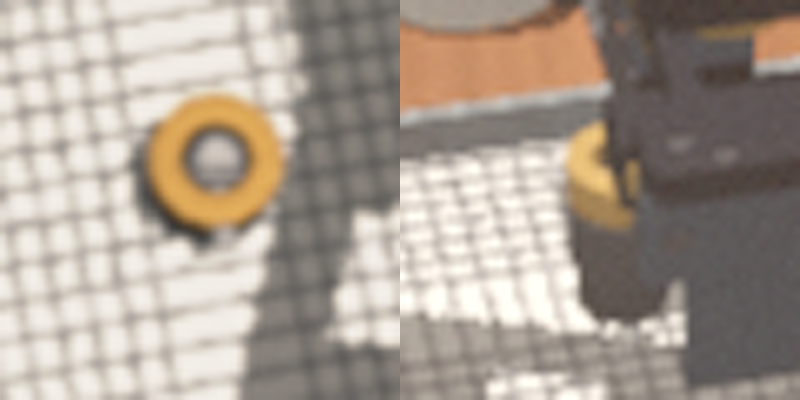

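The head is down with the spindle visible in its bore at (216,158). The screw is faint at about (225,232), white on white, so I'll get it numerically by differencing with the earlier bare picture.

```bash
python3 - <<'E'
import cv2,numpy as np
a=cv2.imread('pics/top3.png').astype(int);b=cv2.imread('pics/top2.png').astype(int)
print('rgb-ish gray top3 cols 336..351');
for y in range(284,296): print(y,a[y,336:352].mean(1).astype(int))
print('top2')
for y in range(284,296): print(y,b[y,336:352].mean(1).astype(int))
h=cv2.cvtColor(a.astype(np.uint8),cv2.COLOR_BGR2HSV)[255:300,320:365]
m=((h[...,1]>120)&(h[...,0]<30)).astype(np.uint8);c=max(cv2.findContours(m,0,1)[0],key=cv2.contourArea)
print(cv2.minEnclosingCircle(c),cv2.fitEllipse(c))
E
```

```text
rgb-ish gray top3 cols 336..351
284 [159 161 158 154 149 146 150 149 149 154 156 161 162 158 145 129]
285 [149 160 161 158 157 157 155 156 158 160 163 162 157 150 152 138]
286 [122 148 158 160 161 162 161 163 163 164 160 149 136 141 160 147]
287 [ 86 115 137 147 157 159 163 162 161 156 139 116 114 138 152 127]
288 [ 57  73  87 100 121 137 150 156 149 127 105 116 154 179 168 132]
289 [ 73  67  60  62  79 105 138 160 157 128 121 169 218 228 204 147]
290 [139 133  99  72  65  93 140 173 174 161 180 219 235 235 206 146]
291 [213 208 159 110  95 116 149 173 179 194 223 234 237 227 186 136]
292 [237 233 204 151 140 161 179 190 197 213 228 233 228 199 145 115]
293 [235 234 218 190 188 204 214 215 217 218 220 220 209 170 120 105]
294 [228 221 214 212 213 213 209 198 194 200 209 215 211 176 134 122]
295 [207 191 192 202 207 204 204 198 200 218 230 233 230 198 145 125]
top2
284 [ 86  87  88  88  89  91  90  91  88  88  86 101 154 213 221 211]
285 [ 87  88  88  88  89  88  88  88  88  87  86 114 183 228 230 215]
286 [ 84  86  88  88  87  86  86  86  86  86  88 128 199 229 226 202]
287 [ 84  83  86  87  89  86  88  86  85  84  99 141 192 212 199 174]
288 [ 94  75  81  86  86  85  85  86  83  99 134 174 199 204 197 176]
289 [125  96  92  84  78  76  78  80 102 151 197 225 231 232 230 217]
290 [169 171 156 124 101  94  97 114 158 213 232 236 237 236 237 232]
291 [218 229 224 201 180 174 178 190 218 234 236 236 235 235 235 231]
292 [234 237 236 234 233 233 232 232 234 235 235 232 228 226 226 220]
293 [235 234 236 235 235 235 233 228 226 223 221 219 215 212 214 207]
294 [228 221 220 221 221 219 213 201 194 200 207 213 218 223 229 229]
295 [205 189 190 200 204 203 202 198 198 218 229 232 233 234 235 236]
((21.69230842590332, 24.30769157409668), 9.878052711486816) ((21.696439743041992, 24.113616943359375), (18.322826385498047, 19.09355354309082), 58.810237884521484)
```

The screw is centred at about pixel (343.5,290) and the hub at (341.7,279), so the screw points within about 3° of the gap direction. I'll regrip and press.

Call:
send_rows(
  motion=[
    {"tx": 0,"ty": -0.09,"tz": 0,"rx": 0,"ry": 0,"rz": 0,"gripper": -0.3},
    {"tx": 0,"ty": -0.09,"tz": 0,"rx": 0,"ry": 0,"rz": 0,"gripper": -0.3},
    {"tx": 0,"ty": -0.09,"tz": 0,"rx": 0,"ry": 0,"rz": 0,"gripper": -0.3},
    {"tx": 0,"ty": 0,"tz": 0.02,"rx": 0,"ry": 0,"rz": 0,"gripper": -0.3},
    {"tx": 0,"ty": 0,"tz": 0,"rx": 0,"ry": 0,"rz": 0,"gripper": -0.3},
    {"tx": 0,"ty": 0,"tz": 0,"rx": 0,"ry": 0,"rz": 0,"gripper": -0.3},
  ],
)

```text
time_s: 22.88
ee_pos: [558.9, -39.5, 193.4]
ee_rot: [180.0, 0.0, 3.0]
force: [0.2, -0.5, 0.5]
gripper_width: 59.4
gripper_force: 0.0
```

Call:
send_rows(
  motion=[
    {"tx": 0,"ty": -0.001,"tz": 0.08,"rx": 0,"ry": 0,"rz": 0,"gripper": -0.3},
    {"tx": 0,"ty": 0,"tz": 0.079,"rx": 0,"ry": 0,"rz": 0,"gripper": -0.3},
    {"tx": 0,"ty": 0,"tz": 0,"rx": 0,"ry": 0,"rz": 0,"gripper": 0},
    {"tx": 0,"ty": 0,"tz": 0,"rx": 0,"ry": 0,"rz": 0,"gripper": 0.2},
    {"tx": 0,"ty": 0,"tz": 0,"rx": 0,"ry": 0,"rz": 0,"gripper": 1},
    {"tx": 0,"ty": 0,"tz": 0,"rx": 0,"ry": 0,"rz": 0,"gripper": 1},
    {"tx": 0,"ty": 0,"tz": 0,"rx": 0,"ry": 0,"rz": 0,"gripper": 1},
    {"tx": 0,"ty": 0,"tz": 0,"rx": 0,"ry": 0,"rz": 0,"gripper": 1},
  ],
  grip_force=45,
)

```text
time_s: 23.88
ee_pos: [560.3, -38.8, 115.8]
ee_rot: [179.9, -0.2, 3.0]
force: [0.9, -2.1, 6.0]
gripper_width: 36.6
gripper_force: 45.0
```

Call:
send_rows(
  motion=[
    {"tx": 0,"ty": 0,"tz": 0.006,"rx": 0,"ry": 0,"rz": 0,"gripper": 1},
    {"tx": 0,"ty": 0,"tz": 0,"rx": 0,"ry": 0,"rz": 0,"gripper": 1},
    {"tx": 0,"ty": 0,"tz": 0,"rx": 0,"ry": 0,"rz": 0,"gripper": 1},
  ],
)

```text
time_s: 24.25
ee_pos: [560.4, -38.8, 115.7]
ee_rot: [179.9, -0.3, 3.0]
force: [-5.3, -1.4, 22.3]
gripper_width: 36.4
gripper_force: 45.0
```

```bash
python3 - <<'E'
from h import *
s=env.state();print(s['force'],s['torque'],s['gripper_width'],s['time_s']); print(env.job_done())
E
```

```text
[-5.31358888 -1.42705059 22.28981755] [-0.1949982   0.89054376 -0.03677959] 36.40547218076501 24.25
the job is handed in; nothing more can be done
None
```

I handed the job in at 24.3 s. The worn head is in the pail and the spindle's flat faces the gap. The new head is fully down, its screw within about 3° of the gap direction by camera, and the gripper holds it at 45 N while pushing down with about 22 N. The jar, cutter and offcut were left alone, and the hand-in gave no verdict.

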